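# Change the air sampler over to its other filter canister

### The arm

A 6-joint arm with a two-finger parallel gripper is mounted at the origin on the work surface. World frame = base frame: x ahead of the robot, y to its left, z up, the work surface at z = 0. Lengths are in mm, angles in rad, forces in N, time in s.
With the tool pointing down it reaches from about 350 to 975 mm from the base axis. Payload 7.1 kg.
Tool frame: the origin (TCP) lies midway between the tips of the shut fingers; the grasp point (between the pads) lies ctrl.grip_point_offset behind it (ctrl.grip_point_offset is the distance from the TCP to the grasp point, in mm); z points along the fingers, y is the line along which they close (so a half turn about z gives the same grasp; the last joint's range is limited). The gripper opens to 88 mm and grips with 3 to 60 N. Pads are 20 mm wide; open, the fingers measure 115 mm over their backs; the gripper's body (75 mm by 178 mm) begins 61 mm behind the grasp point.
Start: joints at [-1.344, 0.423, 1.63, -0, 1.089, -0.019], TCP at [152.102, -606.193, 222.675] pointing down, gripper open.
Joint ranges: [-3, 3], [-0.9, 2.11], [0.09, 2.58], [-1.31, 4.45], [0.11, 2.69], [-2.54, 2.54]. Speed limits (rad/s): [2.39, 2.39, 3.01, 3.14, 3.14, 3.14].

### API

Orientations are given as a rotation vector (axis times angle).
In Python, from workcell import ctrl, get_image, close_job, finder gives the robot as it stands.
- The arm moves only by the tool servo_tool, never from a script. Its argument "deltas" is a list of rows, each a list of 2 entries, a list of its own where there are three numbers: the shift along the tool's x, y, z in mm, then the turn, a rotation vector about the tool's x, y, z in rad. A call has 1 to 5 rows; each row is the pose to reach, as a shift and turn from the pose commanded when the call began, along the tool's axes at that moment; what a row does not reach only later rows make up. A row lasts 1/12 s, in which the tool goes at most 41.7 mm and 7.16 degrees, less where a joint would pass 70% of its speed; a pose out of reach is approached as far as the arm can. A call with a gripper value outside its range is refused whole. "grip" is the closure, from -1 (fully open) to 1 (shut), so that 0 is half open, set as the call begins (left out, the last holds). The fingers move at their own pace and stop on an object; the grip force is fixed at half the most. Time passes only in rows, so rows that repeat a pose let the fingers close. It gives the time, the measured TCP pose, the force, the opening and the grip force at its end, in the units of the state.
- ctrl.get_obs(): the state, without advancing time (a new reading comes with each control period).
- get_image(name): name is "side" or "top" or "wrist"; returns a dict with "frame" (420x560x3 uint8, blue, green, red), "depth" (420x560 float32, mm along the optical axis (not along the pixel's ray), 0 where there is no reading), "K" (3x3 intrinsics, pixels), "pose" (4x4, takes a point from camera to world coordinates). Camera axes: x right, y down, z forward; pixel columns grow to the right and rows downward; lengths in mm; the calibration is good to about 2 mm. A picture is of the moment at which its call begins.
- close_job(): hands the job in; it is judged then, once.
Trained networks look in a picture, given as the dict that the camera call returned (one of the last four; its "shot" number tells which), for a name from the list of things; names that differ only in an ending like _2 or _b are one class to them, and where a whole thing is asked for, a point or a joint stands for the part that bears it (a point fixed in the world has none). Each returns a list of dicts, best first, with "score" (0 to 1); they miss things now and then, are a little off and sometimes report something else, mostly with a low value. They report only what shows in the picture. A call takes as long as a camera call. They do not tell look-alikes from the thing itself.
- finder.search_frame(query, picture): "rect" ([centre column, centre row, width, height] as shares, 0 to 1, of the picture: columns of its width, rows of its height, round what is visible of it).
- finder.silhouettes(query, picture): "mask" (420x560 bool, what is visible of it) and "rect" ([centre column, centre row, width, height] as shares, 0 to 1, of the picture: columns of its width, rows of its height, round what is visible of it).
The state is a dict: "t": time; "qpos": joint angles; "qvel": joint speeds; "joint_torque": joint torques, N m; "ee_pos": TCP position; "orientation": TCP orientation; "ft_force": force on the tool from outside, world axes, zero at the start; "moment": the same for the moment, N m; "width": finger opening in mm; "grasp_force": force on a finger pad.
Only numpy, scipy, OpenCV 4.12 (cv2) and the standard library are available. Lean on these libraries where they do the work, as an engineer would, in place of code of your own. Each camera call takes 0.05 s, during which the arm holds its last target. There are 200 camera calls.

### The job

Change the air sampler over to the tall filter canister. First press the mushroom stop on the control box down until it stays in, and only then slide the grip of the change-over unit fully home against the end stop on the tall canister's side. With the grip home, turn the mushroom clockwise until it springs back up, and leave the tins, vial, bottle and cap lying around where they are.

Things in the scene. Friction and masses are not known exactly. Their poses are not given: they have to be found in the camera images.
- stop_box: White fixed control box, 130 (x) x 170 (y) x 60 mm high, with the black mushroom stop upright in the middle of its top. Also on its top: a 22 mm trim dial 10 mm high and a flat dark read-out, both near the +x edge and not to be used. Origin: centre of its underside.
- mushroom: The black round mushroom head, 40 mm across and 21 mm high with a slightly domed top and an upright ribbed rim from 3 to 14 mm above its underside. It stands on a thin steel stem; below it is a steel collar 42 mm across, 10 mm high. Origin: on the stem's axis at the head's underside, 84 mm above the table when up; z up along the stem.
- stop_top (a point): Centre of the top of the mushroom head, 105 mm above the table when up, about 96 mm when latched.
- stop_depth (a joint): How far the mushroom is pressed in, m: 0 up, about 0.0085 latched down, 0.011 bottom of travel. Pressing takes up to about 12 N; past about 9 mm it latches and stays in when let go. Turning the head clockwise seen from above by about 0.55 rad (it can turn 1.1 rad, lightly sprung back) unlatches it; once let go it springs fully up and turns back.
- slide_unit: Fixed change-over unit: aluminium plate 70 (x) x 330 (y) x 12 mm with a steel track along its y in the middle, 36 mm wide, top 20 mm above the table. A steel end stop (12 mm high, its top 32 mm above the table) closes each end of the track, and a filter canister stands near each end of the plate. Origin: centre of its underside.
- grip (a joint): Position of the black sliding grip along the track, m: 0 against the end stop on the unit's -y side, 0.09 against the one on its +y side, the grip's centre being at y = value - 0.045 in the unit's frame. About 2 N moves it and it stays where it is left.
- grip_top (a point): Centre of the top of the black sliding grip, an upright block 26 mm across the track, 20 mm along it and 42 mm high, its top 62.5 mm above the table.
- tall_can: The tall white filter canister, 60 mm across and 85 mm high, fixed on the unit's plate 125 mm from the unit's middle on the track's line, at either end. Marks the side to which the grip must go. Origin: centre of its underside.
- short_can: The short white filter canister, 50 mm across and 40 mm high, fixed in the same way at the other end. Origin: centre of its underside.
- tin_a: Loose flat steel tin, 68 mm across, 24 mm high; bystander. Origin: centre of its underside.
- tin_b: Loose flat aluminium tin, 64 mm across, 22 mm high; bystander. Origin: centre of its underside.
- vial: Loose small amber jar, 32 mm across, 50 mm high; bystander. Origin: centre of its underside.
- dark_bottle: Loose black bottle, 54 mm across, 90 mm high; bystander. Origin: centre of its underside.
- black_cap: Loose black ring cap, 48 mm across, 11 mm high; bystander. Origin: centre of its underside.
Things that resemble listed ones, but are neither listed nor needed, are in the scene too. Leave any red look-alike of the stop_box alone.

How it is judged (in metres and radians):
On the way, in this order (a step that is already met when the one before it is completed fails the run):
1. the mushroom is pressed in, stays in with the hand off it, and the grip has not been shifted yet (value of joint stop_depth above 0.006 m and contact force between the fingers and mushroom below 0.3 N and distance of grip_top from where it was at the start of the episode below 0.012 m), for 0.2 s.
2. the grip is against the end stop on the tall canister's side while the mushroom is still in (value of joint stop_depth above 0.006 m and ((y of tall_can in the frame of slide_unit above 0 m and value of joint grip above 0.086 m) or (y of tall_can in the frame of slide_unit below 0 m and value of joint grip below 0.004 m))), for 0.2 s.
At the end, for the whole second after the job is handed in: The mushroom stands up again (less than 2 mm in), and the grip rests within 4 mm of the end stop on the tall canister's side (value of joint stop_depth below 0.002 m and ((y of tall_can in the frame of slide_unit above 0 m and value of joint grip above 0.086 m) or (y of tall_can in the frame of slide_unit below 0 m and value of joint grip below 0.004 m)) and velocity of joint grip between -0.01 and 0.01 m/s); the robot touches nothing.
It fails at once if a tin, the vial, the bottle or the cap is pushed more than 30 mm from its place or tipped over (distance of any of tin_a, tin_b, vial, dark_bottle, black_cap from where it was at the start of the episode above 0.03 m or angle between any of tin_a, tin_b, vial, dark_bottle, black_cap's own z axis and vertical above 0.6 rad).
It also fails if it takes over 61 s, if anything falls off the work surface, if the arm or the gripper's body presses on something with over 40 N, if the wrist force passes 120 N, or if a joint passes its speed limit or range.

## Working session

There is one attempt and no reset: what is moved stays moved. The work goes in short steps, Python scripts to look and compute and a tool call to move; the robot and the scene stay as the last step left them, time stands still between calls to the robot, and variables do not carry over. Pictures are saved under pics/ and viewed, at most 10 in all, crops included, and the job is handed in when it is done.

Besides the shell and the picture viewer there is one more tool, called as a command line: name --argument value ..., lists and objects as JSON in quotes. servo_tool: Moves the arm, as the interface text tells. Its arguments: {"type":"object","properties":{"deltas":{"type":"array","items":{"type":"array"}},"grip":{"type":"number"}},"required":["deltas"]}

```bash
mkdir -p pics; cat > h.py <<'E'
import numpy as np, cv2
from workcell import ctrl, get_image, close_job, finder
def cloud(p):
    d=p["depth"];K=np.array(p["K"]);T=np.array(p["pose"])
    v,u=np.indices(d.shape)
    P=np.stack([(u-K[0,2])/K[0,0]*d,(v-K[1,2])/K[1,1]*d,d,np.ones_like(d)],-1)@T.T
    P=P[...,:3];P[d<=0]=np.nan;return P
E
python3 - <<'E'
from h import *
t=get_image("top");s=get_image("side")
cv2.imwrite("pics/t0.png",cv2.resize(t["frame"],(800,600)));cv2.imwrite("pics/s0.png",cv2.resize(s["frame"],(800,600)))
C=cloud(t);np.savez("t0.npz",C=C,f=t["frame"])
for q in ["stop_box","mushroom","slide_unit","grip_top","tall_can","short_can","tin_a","vial","dark_bottle","black_cap"]:
    for r in finder.silhouettes(q,t)[:3]:
        m=r["mask"];P=C[m];P=P[np.isfinite(P[:,0])]
        z=np.nanpercentile(P[:,2],90);Q=P[P[:,2]>z-6]
        print(q,round(r["score"],2),np.round(np.array(r["rect"])*[560,420,560,420]),"med",np.round(np.median(P,0)),"top",np.round(Q.mean(0)))
o=ctrl.get_obs();print(o["ee_pos"],o["orientation"],o["width"],ctrl.grip_point_offset,o["t"])
E
```

```text
stop_box 0.91 [350. 206.  90.  83.] med [ 536. -210.   61.] top [ 543. -213.   66.]
stop_box 0.76 [461. 189.  87.  67.] med [ 570. -462.   61.] top [ 576. -469.   66.]
stop_box 0.73 [256. 291.  86.  74.] med [353. -11.  61.] top [355. -10.  65.]
mushroom 0.8 [469. 181.  20.  23.] med [ 575. -468.  103.] top [ 578. -470.  104.]
mushroom 0.69 [255. 288.  16.  23.] med [354. -11. 103.] top [355. -11. 104.]
mushroom 0.55 [351. 200.  18.  20.] med [ 543. -214.  103.] top [ 544. -214.  104.]
slide_unit 0.84 [179. 206. 146.  53.] med [553. 159.  14.] top [561. 170.  34.]
grip_top 0.74 [182. 203.   7.  18.] med [553. 162.  61.] top [556. 164.  63.]
tall_can 0.6 [120. 191.  30.  37.] med [575. 286.  95.] top [581. 295.  98.]
short_can 0.75 [230. 213.  21.  27.] med [529.  50.  52.] top [534.  51.  53.]
tin_a 0.9 [174. 255.  29.  29.] med [437. 174.  25.] top [438. 175.  25.]
tin_a 0.57 [163. 154.  31.  26.] med [674. 210.  23.] top [677. 212.  23.]
tin_a 0.22 [181. 203.  13.  12.] med [554. 162.  61.] top [556. 164.  63.]
vial 0.65 [211. 166.  18.  19.] med [640.  97.  48.] top [645.  99.  51.]
vial 0.27 [336. 260.  27.  21.] med [ 421. -184.   11.] top [ 422. -185.   12.]
dark_bottle 0.76 [351. 151.  26.  31.] med [ 655. -224.   62.] top [ 664. -229.   91.]
black_cap 0.71 [336. 260.  27.  20.] med [ 423. -185.   11.] top [ 423. -185.   12.]
[ 152.09207566 -606.20900105  222.70090505] [ 3.11784492e+00  3.85112387e-01 -6.92404103e-06] 87.9223855096765 18.700000000000003 0.6
```

View pics/t0.png

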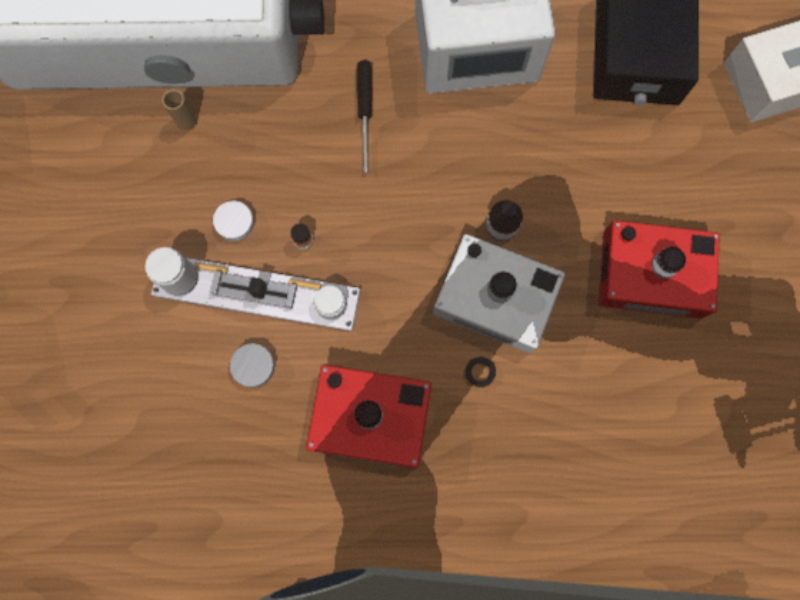

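```bash
python3 - <<'E'
import numpy as np,cv2
d=np.load("t0.npz");f=d["f"]
a=[cv2.resize(f[y-50:y+50,x-50:x+50],(260,260),interpolation=cv2.INTER_CUBIC) for x,y in[(350,206),(461,189),(256,291)]]
b=cv2.resize(f[160:250,90:270],(780,330),interpolation=cv2.INTER_CUBIC)
cv2.imwrite("pics/c0.png",np.vstack([np.hstack(a),b]))
E
```

```text
(no output)
```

View pics/c0.png

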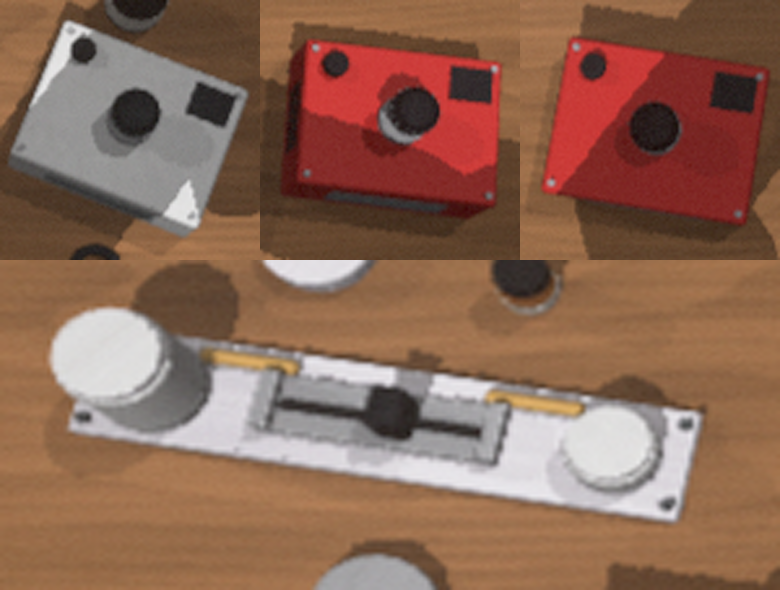

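The three mushroom boxes in the 560x420 top frame are white at (350,206), red at (461,189) and red at (256,291). Only the white one fits stop_box, since the red ones are look-alikes. The tall canister is the left one at (120,191), so the grip at (182,203) has to go left, towards +y. I'll move over the white box first.

servo_tool --deltas '[[[34,-20.5,0],[0,0,0]],[[68,-41,0],[0,0,0]],[[102,-61.5,0],[0,0,0]],[[136,-82,0],[0,0,0]],[[170,-102.5,0],[0,0,0]]]' --grip 1

```text
t: 1.02
ee_pos: [293.0, -464.1, 222.8]
orientation: [3.118, 0.384, 0.0]
ft_force: [0.9, 0.1, 0.1]
width: 58.0
grasp_force: 0.0
```

servo_tool --deltas '[[[34,-20.5,0],[0,0,0]],[[68,-41,0],[0,0,0]],[[102,-61.5,0],[0,0,0]],[[136,-82,0],[0,0,0]],[[170,-102.5,0],[0,0,0]]]'

```text
t: 1.43
ee_pos: [433.1, -323.1, 223.0]
orientation: [3.118, 0.385, 0.001]
ft_force: [-0.1, -0.9, 1.0]
width: 24.7
grasp_force: 0.0
```

```bash
cat >> h.py <<'E'
from scipy.spatial.transform import Rotation as Rn
def go(x,y,z,ydir=None):
    o=ctrl.get_obs();R=Rn.from_rotvec(o["orientation"]).as_matrix()
    print("t",o["t"],"ee",np.round(o["ee_pos"],1),"F",np.round(o["ft_force"],1),"w",round(o["width"],1))
    print("shift",np.round(R.T@(np.array([x,y,z])-o["ee_pos"]),1))
    if ydir is not None:
        yd=np.array([*ydir,0.])/np.linalg.norm(ydir);Z=np.array([0,0,-1.])
        G=np.stack([np.cross(yd,Z),yd,Z],1)
        print("turn",np.round(Rn.from_matrix(R.T@G).as_rotvec(),3),"q",np.round(o["qpos"],2))
def circ(P,r=None):
    c,rad=cv2.minEnclosingCircle(P[:,:2].astype(np.float32));return np.round(c,1),round(rad,1)
E
python3 - <<'E'
from h import *
C=np.load("t0.npz")["C"].reshape(-1,3)
def near(x,y,r,z0,z1):
    m=(np.hypot(C[:,0]-x,C[:,1]-y)<r)&(C[:,2]>z0)&(C[:,2]<z1);return C[m]
for n,a in dict(mush=(544,-214,35,99,110),grip=(556,164,25,58,68),tall=(581,295,45,92,104),short=(534,51,40,47,58)).items():
    P=near(*a);print(n,len(P),P.mean(0).round(1),*circ(P),cv2.minAreaRect(P[:,:2].astype(np.float32)))
go(544,-214,222)
E
```

```text
mush 238 [ 543.3 -213.9  103.7] [ 543.8 -213.9] 20.0 ((542.8316040039062, -214.86463928222656), (37.08353042602539, 37.66787338256836), 62.0130500793457)
grip 101 [556.  164.   62.8] [556.4 164.8] 14.5 ((556.4939575195312, 164.48622131347656), (19.757429122924805, 25.500797271728516), 78.3370132446289)
tall 516 [581.8 295.3  97.6] [582.4 295.9] 28.9 ((581.8743286132812, 295.5505065917969), (55.7349853515625, 54.058929443359375), 65.006103515625)
short 311 [533.9  51.1  52.6] [534.3  51.2] 23.2 ((534.3836669921875, 51.540164947509766), (45.10929489135742, 42.708980560302734), 44.18768310546875)
t 1.4333 ee [ 433.1 -323.1  223. ] F [-0.1 -0.9  1. ] w 24.7
shift [134.1 -78.8   1. ]
```

servo_tool --deltas '[[[34,-20,0],[0,0,0]],[[68,-40,0],[0,0,0]],[[102,-60,0],[0,0,0]],[[134,-79,0],[0,0,0]],[[134,-79,35],[0,0,0]]]'

```text
t: 1.85
ee_pos: [551.3, -213.1, 193.5]
orientation: [3.111, 0.391, 0.021]
ft_force: [1.1, -0.2, 0.4]
width: 0.2
grasp_force: 0.0
```

servo_tool --deltas '[[[0,0,30],[0,0,0]],[[0,0,55],[0,0,0]],[[0,0,65],[0,0,0]],[[0,0,65],[0,0,0]]]'

```text
t: 2.18
ee_pos: [541.2, -214.7, 120.3]
orientation: [-3.115, -0.385, 0.007]
ft_force: [0.1, 1.2, 0.2]
width: 0.6
grasp_force: 0.0
```

```bash
python3 - <<'E'
from h import *
go(543.8,-213.9,106)
s=get_image("side");cv2.imwrite("pics/s1.png",cv2.resize(s["frame"],(800,600)))
E
```

```text
t 2.1833 ee [ 541.2 -214.7  120.3] F [0.1 1.2 0.2] w 0.6
shift [ 2.8 -0.1 14.3]
```

View pics/s1.png

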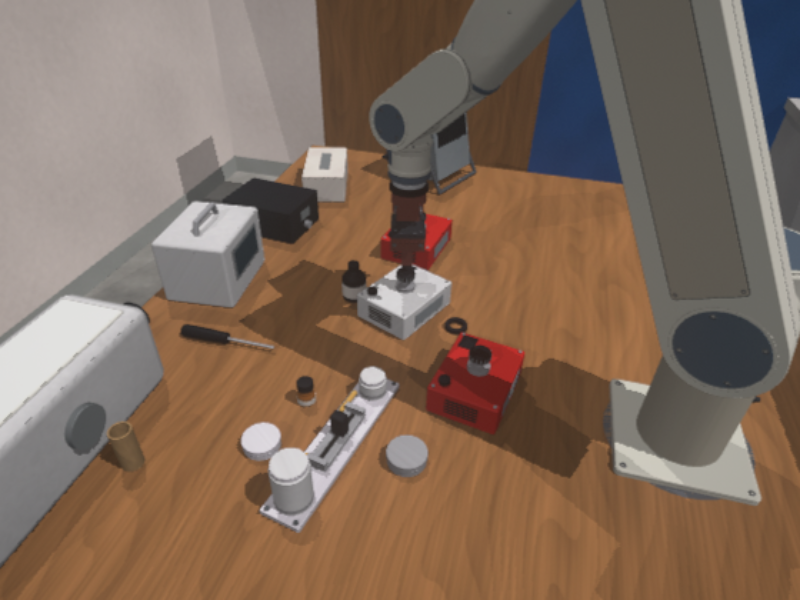

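The shut fingers are above the white box's mushroom at (405,272) in the side view, and the bottle at (352,280) is clear. Next I press straight down.

servo_tool --deltas '[[[2,0,8],[0,0,0]],[[2,0,14],[0,0,0]],[[2,0,18],[0,0,0]],[[2,0,21],[0,0,0]],[[2,0,21],[0,0,0]]]'

```text
t: 2.65
ee_pos: [545.4, -215.3, 102.3]
orientation: [3.117, 0.385, 0.002]
ft_force: [0.5, 0.5, 5.0]
width: 0.3
grasp_force: 2.3
```

servo_tool --deltas '[[[-1,0,2],[0,0,0]],[[-1,0,4],[0,0,0]],[[-1,0,6],[0,0,0]],[[-1,0,7],[0,0,0]],[[-1,0,7],[0,0,0]]]'

```text
t: 3.07
ee_pos: [545.0, -215.6, 95.9]
orientation: [3.117, 0.385, 0.004]
ft_force: [1.3, 0.8, 5.6]
width: 0.9
grasp_force: 2.9
```

servo_tool --deltas '[[[0,0,1],[0,0,0]],[[0,0,2],[0,0,0]],[[0,0,3],[0,0,0]],[[0,0,3],[0,0,0]]]'

```text
t: 3.4
ee_pos: [545.2, -215.6, 93.7]
orientation: [3.117, 0.385, 0.005]
ft_force: [-1.4, 1.8, 11.4]
width: 0.7
grasp_force: 5.9
```

servo_tool --deltas '[[[0,0,1.5],[0,0,0]],[[0,0,1.5],[0,0,0]]]'

```text
t: 3.57
ee_pos: [545.4, -215.7, 93.3]
orientation: [3.116, 0.385, 0.005]
ft_force: [-4.7, 2.8, 23.2]
width: 0.3
grasp_force: 11.1
```

servo_tool --deltas '[[[0,0,-20],[0,0,0]],[[0,0,-50],[0,0,0]],[[0,0,-80],[0,0,0]],[[0,0,-80],[0,0,0]]]'

```text
t: 3.9
ee_pos: [547.0, -216.6, 176.1]
orientation: [3.113, 0.384, 0.013]
ft_force: [-0.2, -0.2, -0.6]
width: 0.4
grasp_force: 0.0
```

```bash
python3 - <<'E'
from h import *
go(554,146,140,(0.982,-0.189))
for n in["side","wrist","top"]:
    t=get_image(n);C=cloud(t)
    for r in finder.silhouettes("mushroom",t)[:3]:
        P=C[r["mask"]];P=P[np.isfinite(P[:,0])];m=np.hypot(P[:,0]-544,P[:,1]+214)<25
        if m.sum()>20:print(n,r["score"],"top z",np.percentile(P[m,2],[50,90,95]).round(1),m.sum())
E
```

```text
t 3.9 ee [ 547.  -216.6  176.1] F [-0.2 -0.2 -0.6] w 0.4
shift [  94.7 -350.2   34.8]
turn [ 0.009 -0.004 -1.135] q [-0.4   0.42  1.75  0.    0.95  0.93]
wrist 0.69 top z [93.7 95.3 95.7] 2543
```

The mushroom has latched, with its top at about 95.7 mm. I'll travel to the short-canister side of the grip.

servo_tool --deltas '[[[9.4,-37,0],[0,0,0]],[[18.8,-74,0],[0,0,0]],[[28.2,-111,0],[0,0,0]],[[37.6,-148,0],[0,0,0]],[[47,-185,0],[0,0,0]]]'

```text
t: 4.62
ee_pos: [543.3, -22.7, 169.0]
orientation: [-3.118, -0.384, 0.003]
ft_force: [-0.2, -0.4, -0.3]
width: 0.7
grasp_force: 0.0
```

servo_tool --deltas '[[[9.4,-37,0],[0,0,-0.12]],[[18.8,-74,0],[0,0,-0.24]],[[28.2,-111,0],[0,0,-0.36]],[[37.6,-146,0],[0,0,-0.48]],[[37.6,-146,0],[0,0,-0.6]]]'

```text
t: 5.03
ee_pos: [544.7, 131.7, 169.1]
orientation: [-2.857, -1.303, 0.001]
ft_force: [-0.2, -0.4, -0.4]
width: 0.2
grasp_force: 0.0
```

servo_tool --deltas '[[[0,0,0],[0,0,-0.12]],[[0,0,0],[0,0,-0.24]],[[0,0,0],[0,0,-0.36]],[[0,0,0],[0,0,-0.48]],[[0,0,0],[0,0,-0.535]]]'

```text
t: 5.45
ee_pos: [544.4, 126.4, 168.8]
orientation: [-2.415, -2.008, 0.003]
ft_force: [-0.5, 0.2, -0.0]
width: 0.5
grasp_force: 0.0
```

```bash
python3 - <<'E'
from h import *
go(548.7,125.3,42,(0.982,-0.192))
t=get_image("wrist");C=cloud(t)
cv2.imwrite("pics/w2.png",t["frame"])
for q in["grip_top","tall_can","short_can"]:
  for r in finder.silhouettes(q,t)[:2]:
    P=C[r["mask"]];P=P[np.isfinite(P[:,0])];z=np.percentile(P[:,2],90);P=P[P[:,2]>z-4]
    print(q,round(r["score"],2),P.mean(0).round(1),*circ(P))
E
```

```text
t 5.45 ee [544.4 126.4 168.8] F [-0.5  0.2 -0. ] w 0.5
shift [ -0.2   4.7 126.8]
turn [-0.002  0.001  0.009] q [0.21 0.4  1.82 0.   0.93 0.39]
grip_top 0.56 [555.4 165.7  61.7] [555.4 165.5] 14.3
tall_can 0.94 [575.9 268.4  43.7] [576.2 269.9] 10.6
tall_can 0.17 [554.9  96.1 121.7] [555.3  93.6] 43.5
short_can 0.53 [543.5  65.   78.6] [541.3  84.6] 54.2
```

View pics/w2.png

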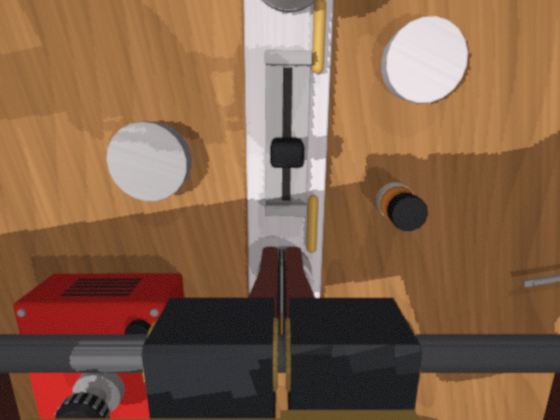

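The wrist view shows the gripper lined up with the track. The grip is at (287,152), the end stops are at (288,57) and (285,208), and the tall canister is past the upper stop. I'll descend behind the grip.

servo_tool --deltas '[[[0,4,38],[0,0,0]],[[0,4,76],[0,0,0]],[[0,4,110],[0,0,0]],[[0,4,124],[0,0,0]],[[0,4,124],[0,0,0]]]'

```text
t: 6.07
ee_pos: [546.2, 125.0, 42.3]
orientation: [-2.421, -1.996, 0.01]
ft_force: [0.7, -0.1, 0.3]
width: 0.2
grasp_force: 0.0
```

```bash
python3 - <<'E'
from h import *
go(563,198,42,(0.982,-0.192))
E
```

```text
t 6.0667 ee [546.2 125.   42.3] F [ 0.7 -0.1  0.3] w 0.2
shift [74.8  2.6  0. ]
turn [-0.007  0.003  0.001] q [0.2  0.6  1.86 0.   0.69 0.4 ]
```

Tool +x points along the track towards the tall canister. I push 60 mm first, then take small steps.

servo_tool --deltas '[[[12,2,0],[0,0,0]],[[24,2,0],[0,0,0]],[[36,2,0],[0,0,0]],[[48,2,0],[0,0,0]],[[60,2,0],[0,0,0]]]'

```text
t: 6.48
ee_pos: [563.8, 186.1, 47.6]
orientation: [2.421, 2.0, 0.004]
ft_force: [1.3, -2.5, 1.5]
width: 0.4
grasp_force: 1.2
```

servo_tool --deltas '[[[3,0,0],[0,0,0]],[[6,0,0],[0,0,0]],[[8,0,0],[0,0,0]],[[8,0,0],[0,0,0]]]'

```text
t: 6.82
ee_pos: [564.0, 192.6, 46.4]
orientation: [-2.422, -2.001, -0.001]
ft_force: [-0.1, 0.7, -0.5]
width: 0.2
grasp_force: 0.0
```

servo_tool --deltas '[[[2,2,0],[0,0,0]],[[4,2,0],[0,0,0]],[[6,2,0],[0,0,0]],[[6,2,0],[0,0,0]]]'

```text
t: 7.15
ee_pos: [566.4, 196.4, 46.0]
orientation: [2.421, 2.001, -0.004]
ft_force: [-1.2, -6.9, 4.2]
width: 0.2
grasp_force: 3.8
```

```bash
python3 - <<'E'
from h import *
go(563,198,42,(0.982,-0.192))
t=get_image("side");C=cloud(t)
for r in finder.silhouettes("grip_top",t)[:2]:
    P=C[r["mask"]];P=P[np.isfinite(P[:,0])];print(r["score"],P.mean(0).round(1),P.min(0).round(1),P.max(0).round(1))
c,ro=np.array(r["rect"])[:2]*[560,420]
f=t["frame"][240:380,160:300];cv2.imwrite("pics/s3.png",cv2.resize(f,(600,600),interpolation=cv2.INTER_CUBIC))
E
```

```text
t 7.15 ee [566.4 196.4  46. ] F [-1.2 -6.9  4.2] w 0.2
shift [ 1.  -3.6  4. ]
turn [-0.001  0.002  0.003] q [ 0.31  0.63  1.78 -0.    0.74  0.51]
0.45 [561.9 223.6  53.1] [550.6 209.4  28.2] [577.1 231.5  66.1]
```

View pics/s3.png

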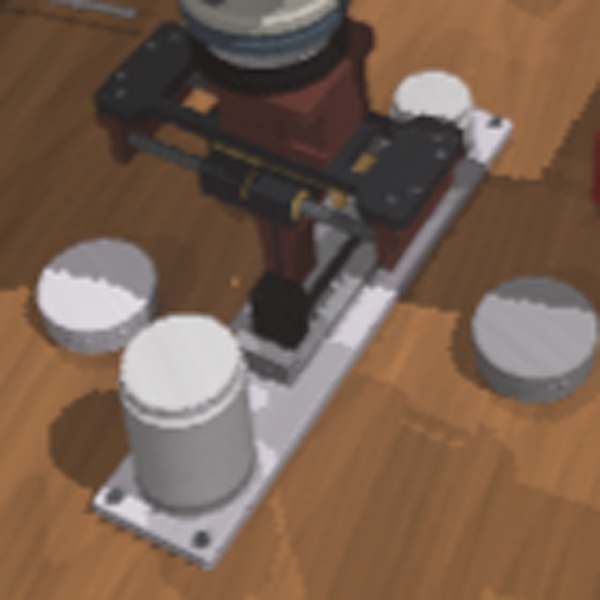

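The grip at (280,308) is close against the end stop at (270,360), and the force is rising. I'll push a little more to confirm.

servo_tool --deltas '[[[2,0,0],[0,0,0]],[[4,0,0],[0,0,0]],[[4,0,0],[0,0,0]],[[4,0,0],[0,0,0]]]'

```text
t: 7.58
ee_pos: [566.4, 196.9, 46.1]
orientation: [2.419, 2.0, -0.011]
ft_force: [-2.0, -24.2, 9.8]
width: 0.6
grasp_force: 11.9
```

The grip is home: the force is 24 N with no further motion. I back off, lift and look from above.

servo_tool --deltas '[[[-6,0,0],[0,0,0]],[[-20,0,0],[0,0,0]],[[-25,0,0],[0,0,0]],[[-25,0,-30],[0,0,0]],[[-25,0,-65],[0,0,0]]]'

```text
t: 8.0
ee_pos: [560.9, 175.8, 109.3]
orientation: [-2.421, -1.998, 0.008]
ft_force: [1.2, 1.2, 1.2]
width: 0.6
grasp_force: 0.0
```

servo_tool --deltas '[[[0,0,-35],[0,0,0]],[[0,0,-60],[0,0,0]],[[0,0,-60],[0,0,0]]]' --grip -1

```text
t: 8.25
ee_pos: [566.4, 178.0, 176.9]
orientation: [2.42, 1.998, 0.014]
ft_force: [0.2, -0.1, 0.0]
width: 17.0
grasp_force: 0.0
```

```bash
python3 - <<'E'
from h import *
go(543.8,-214,175)
t=get_image("wrist");C=cloud(t)
cv2.imwrite("pics/w4.png",t["frame"])
for r in finder.silhouettes("grip_top",t)[:2]:
    P=C[r["mask"]];P=P[np.isfinite(P[:,0])];z=np.percentile(P[:,2],90);P=P[P[:,2]>z-4]
    print(round(r["score"],2),P.mean(0).round(1),*circ(P))
E
```

```text
t 8.25 ee [566.4 178.  176.9] F [ 0.2 -0.1  0. ] w 17.0
shift [-389.2   51.9    0.4]
0.87 [566.  219.3  61.8] [565.9 219.1] 14.3
```

View pics/w4.png

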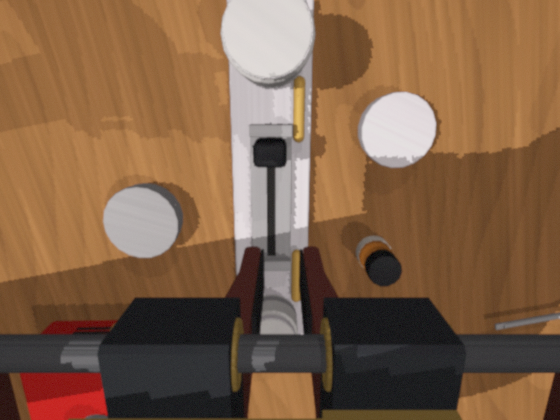

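The grip at (270,152) touches the tall-side end stop at (270,130), and nothing else has moved. Back to the mushroom with the gripper open.

servo_tool --deltas '[[[-39,5.2,0],[0,0,0]],[[-78,10.4,0],[0,0,0]],[[-117,15.6,0],[0,0,0]],[[-156,20.8,0],[0,0,0]],[[-195,26,0],[0,0,0]]]'

```text
t: 8.77
ee_pos: [550.1, -20.9, 169.2]
orientation: [-2.42, -2.0, 0.004]
ft_force: [-0.3, -0.0, 0.2]
width: 58.1
grasp_force: 0.0
```

servo_tool --deltas '[[[-39,5.2,0],[0,0,0]],[[-78,10.4,0],[0,0,0]],[[-117,15.6,0],[0,0,0]],[[-156,20.8,0],[0,0,0]],[[-194,26,0],[0,0,0]]]'

```text
t: 9.18
ee_pos: [539.0, -216.3, 169.1]
orientation: [-2.42, -1.999, 0.002]
ft_force: [0.5, -0.1, -0.0]
width: 87.6
grasp_force: 0.0
```

servo_tool --deltas '[[[0,0,0],[0,0,0]],[[0,0,0],[0,0,0]]]'

```text
t: 9.35
ee_pos: [539.3, -216.1, 169.2]
orientation: [-2.424, -1.994, 0.002]
ft_force: [-0.6, 1.0, -0.3]
width: 88.0
grasp_force: 0.0
```

```bash
python3 - <<'E'
from h import *
go(543.8,-214,77)
t=get_image("wrist");C=cloud(t)
for r in finder.silhouettes("mushroom",t)[:2]:
    P=C[r["mask"]];P=P[np.isfinite(P[:,0])];P=P[(P[:,2]>90)&(P[:,2]<105)]
    print(round(r["score"],2),len(P),P.mean(0).round(1),P[:,2].max(),*circ(P),cv2.minAreaRect(P[:,:2].astype(np.float32))[0])
E
```

```text
t 9.35 ee [ 539.3 -216.1  169.2] F [-0.6  1.  -0.3] w 88.0
shift [ 2.9  4.3 92.2]
0.78 2189 [ 542.7 -212.6   93.7] 96.97118230711808 [ 542.5 -213.4] 19.4 (542.5460205078125, -213.29348754882812)
```

servo_tool --deltas '[[[3,3.8,35],[0,0,0]],[[3,3.8,65],[0,0,0]],[[3,3.8,82],[0,0,0]],[[3,3.8,91],[0,0,0]],[[3,3.8,91],[0,0,0]]]'

```text
t: 9.87
ee_pos: [543.6, -210.4, 77.9]
orientation: [-2.417, -2.001, 0.003]
ft_force: [-0.5, -0.4, -0.2]
width: 87.6
grasp_force: 0.0
```

servo_tool --deltas '[[[0,0,0],[0,0,0]],[[0,0,0],[0,0,0]],[[0,0,0],[0,0,0]],[[0,0,0],[0,0,0]],[[0,0,0],[0,0,0]]]'

```text
t: 10.28
ee_pos: [545.5, -212.8, 81.1]
orientation: [2.421, 2.0, 0.001]
ft_force: [-0.6, 0.2, 0.6]
width: 87.9
grasp_force: 0.0
```

servo_tool --deltas '[[[-1,-1.5,1.5],[0,0,0]],[[-1,-1.5,1.5],[0,0,0]],[[-1,-1.5,1.5],[0,0,0]]]'

```text
t: 10.53
ee_pos: [543.1, -213.3, 78.7]
orientation: [-2.422, -2.0, 0.0]
ft_force: [0.7, 0.8, 0.1]
width: 87.8
grasp_force: 0.0
```

servo_tool --deltas '[[[0,0,0],[0,0,0]],[[0,0,0],[0,0,0]],[[0,0,0],[0,0,0]],[[0,0,0],[0,0,0]],[[0,0,0],[0,0,0]]]' --grip 1

```text
t: 10.95
ee_pos: [543.3, -213.2, 78.6]
orientation: [-2.422, -2.001, 0.0]
ft_force: [-0.0, -0.0, 0.2]
width: 58.3
grasp_force: 0.0
```

servo_tool --deltas '[[[0,0,0],[0,0,0]],[[0,0,0],[0,0,0]],[[0,0,0],[0,0,0]],[[0,0,0],[0,0,0]],[[0,0,0],[0,0,0]]]'

```text
t: 11.37
ee_pos: [543.0, -213.2, 78.7]
orientation: [-2.422, -2.0, 0.001]
ft_force: [-0.7, -0.3, 0.9]
width: 38.8
grasp_force: 30.0
```

Gripped with 38.8 mm opening, centred. I turn it clockwise as seen from above, which is + about tool z.

servo_tool --deltas '[[[0,0,0],[0,0,0.1]],[[0,0,0],[0,0,0.2]],[[0,0,0],[0,0,0.3]],[[0,0,0],[0,0,0.4]],[[0,0,0],[0,0,0.5]]]'

```text
t: 11.78
ee_pos: [543.7, -213.5, 79.0]
orientation: [2.844, 1.332, 0.001]
ft_force: [-1.7, -0.3, 4.5]
width: 38.9
grasp_force: 30.0
```

servo_tool --deltas '[[[0,0,0],[0,0,0.1]],[[0,0,0],[0,0,0.2]],[[0,0,0],[0,0,0.3]],[[0,0,0],[0,0,0.3]],[[0,0,0],[0,0,0.3]]]'

```text
t: 12.2
ee_pos: [544.0, -213.9, 79.5]
orientation: [3.009, 0.899, 0.002]
ft_force: [-1.7, -1.1, 6.3]
width: 38.4
grasp_force: 30.0
```

```bash
python3 - <<'E'
from h import *
go(543.2,-213.5,79);print(ctrl.get_obs()["moment"],ctrl.get_obs()["grasp_force"])
E
```

```text
t 12.2 ee [ 544.  -213.9   79.5] F [-1.7 -1.1  6.3] w 38.4
shift [-0.5 -0.8  0.5]
[-0.26547337  0.25629794  0.01982079] 30.001234603696503
```

The upward force has appeared, so the latch has let go. I lift 8 mm with the head, then release and retreat.

servo_tool --deltas '[[[0,0,-3],[0,0,0]],[[0,0,-6],[0,0,0]],[[0,0,-8],[0,0,0]],[[0,0,-8],[0,0,0]]]'

```text
t: 12.53
ee_pos: [544.0, -213.8, 87.3]
orientation: [3.009, 0.899, 0.002]
ft_force: [0.0, -3.1, 3.4]
width: 38.9
grasp_force: 30.0
```

servo_tool --deltas '[[[0,0,0],[0,0,0]],[[0,0,0],[0,0,0]],[[0,0,0],[0,0,0]],[[0,0,0],[0,0,0]],[[0,0,0],[0,0,0]]]' --grip -1

```text
t: 12.95
ee_pos: [543.1, -213.0, 86.3]
orientation: [-3.009, -0.899, 0.001]
ft_force: [-0.4, -0.2, -0.4]
width: 68.2
grasp_force: 0.0
```

servo_tool --deltas '[[[0,0,0],[0,0,0]],[[0,0,0],[0,0,0]],[[0,0,-30],[0,0,0]],[[0,0,-65],[0,0,0]],[[0,0,-100],[0,0,0]]]'

```text
t: 13.37
ee_pos: [542.5, -212.9, 187.0]
orientation: [-3.008, -0.899, 0.003]
ft_force: [1.0, -0.2, -0.6]
width: 87.6
grasp_force: 0.0
```

servo_tool --deltas '[[[0,0,-20],[0,0,0]],[[0,0,-20],[0,0,0]],[[0,0,-20],[0,0,0]]]'

```text
t: 13.62
ee_pos: [544.0, -213.5, 207.9]
orientation: [3.008, 0.899, 0.003]
ft_force: [-0.4, 0.6, -1.1]
width: 87.6
grasp_force: 0.0
```

```bash
python3 - <<'E'
from h import *
go(543.2,-213.5,79)
for n in["wrist","top"]:
  t=get_image(n);C=cloud(t)
  for r in finder.silhouettes("mushroom",t)[:3]:
    P=C[r["mask"]];P=P[np.isfinite(P[:,0])];P=P[(np.hypot(P[:,0]-544,P[:,1]+214)<25)&(P[:,2]<115)]
    if len(P)>20:print(n,round(r["score"],2),len(P),np.percentile(P[:,2],[50,90,95]).round(1))
for r in finder.silhouettes("grip_top",t)[:1]:
    P=C[r["mask"]];P=P[np.isfinite(P[:,0])];P=P[P[:,2]>58];print("grip",P.mean(0))
cv2.imwrite("pics/t5.png",cv2.resize(t["frame"],(800,600)))
E
```

```text
t 13.6167 ee [ 544.  -213.5  207.9] F [-0.4  0.6 -1.1] w 87.6
shift [ -0.8  -0.7 128.9]
wrist 0.95 2017 [102.6 104.2 104.6]
grip [567.11011895 217.07556281  62.61754455]
```

View pics/t5.png

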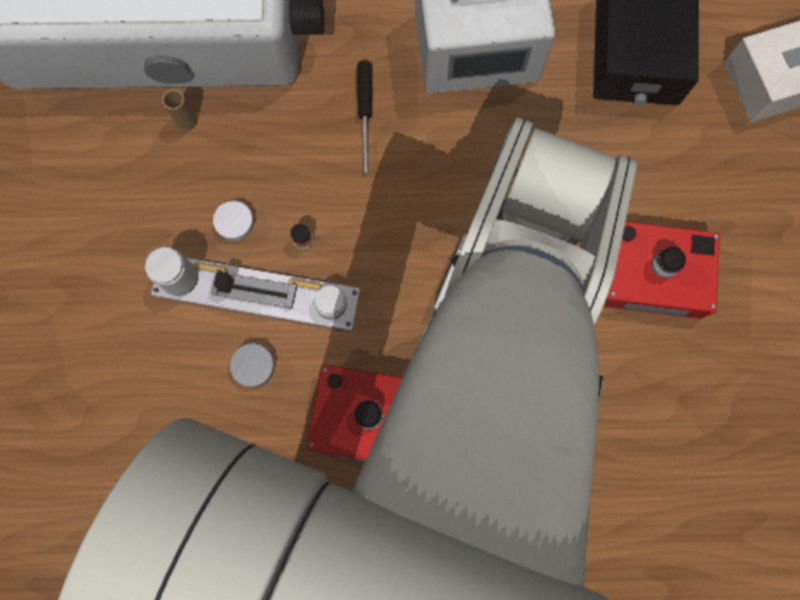

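The mushroom is up again (top about 104.6 mm), and the grip at (223,282) is home next to the tall canister. The tins and the vial haven't moved, and the arm is clear. Handing in.

```bash
python3 -c "
from h import *
print(close_job())"
```

```text
the job is handed in; nothing more can be done
None
```

I pressed the mushroom until it latched, slid the grip home on the tall canister's side, turned the mushroom clockwise until it sprang back up, and handed the job in at about 14 s of the 61 s; no verdict came back.

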